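# Knock the stuck ferrule out of the feed tube

### The job

The last brass ferrule is stuck up inside the upturned clear feed tube. Carry the tube, keeping it mouth down, to the knock-out block and rap its mouth on the steel plate until the ferrule drops out onto the plate; stand the empty tube mouth down wholly on the round yellow-ringed mat, then stand the ferrule upright on the floor of the blue tray beside the two small ferrules. Leave everything else where it is.

Things in the scene. Friction and masses are not known exactly. Their poses are not given: they have to be found in the camera images.
- tube_centre (a point): Centre, half-way up, of the clear feed tube, standing mouth down. 130 mm tall, 46 mm outside; grip it by the orange sleeve (48 mm) 35 to 63 mm above this point. z: its axis, up. About 0.16 kg. Two spring nibs inside hold the ferrule up near the closed end; gentle carrying (under 0.5 g) does not free it, but stopping the tube dead on a hard surface from about 0.3 m/s does; if not, rap again, faster.
- ferrule_centre (a point): Centre (half-way up) of the loose brass ferrule, a plain ring 33 mm outside diameter, 36 mm tall, 0.08 kg, z along its axis. Stuck, it lies 39 mm above the tube's centre; knocked free, it drops upright onto the plate and stands inside the tube (bore 35 mm) until the tube is lifted off.
- plate_centre (a point): Centre of the top of the steel plate of the wooden knock-out block, 24 mm above the bench. The block is fixed, 124 mm along x, 112 mm along y; the plate is 116 x 84 mm, hard. Cheeks 12 mm thick stand on both y sides, 88 mm apart inside, tops 30 mm above the plate; both x ends are open.
- mat_centre (a point): Centre of the top of the fixed round rubber mat with a yellow ring, 72 mm in diameter, 5 mm thick. It lies between the lamp's foot and the vice, or close behind the vice's tail: mind the fingers there.
- tray: Blue open tray, fixed, 105 mm along x, 148 mm along y; origin under its centre. Inner floor 2 mm above the bench, 92 x 134 mm inside; walls 46 mm tall, only 32 mm at its -y end. The two small ferrules stand near its +y end; the other half is free.
- small_a: Small steel ferrule, 27 mm diameter, 28 mm tall, standing in the tray; leave it. Origin under its centre.
- small_b: The other small steel ferrule, the same size, in the tray; leave it. Origin under its centre.
- cup: Dark steel cup, 72 mm diameter, 110 mm tall, loose bystander. Origin under its centre.
- oiler: Red-brown oil can with a bent spout, 56 x 75 mm, 150 mm tall, loose bystander. Origin under its centre; spout to its -y.
- tape: Orange tape measure, 31 x 76 mm, 61 mm tall, loose bystander. Origin under its centre.
- elbow: Steel elbow adapter, 28 x 57 mm, 45 mm tall, loose bystander. Origin under its centre.
- die: Grey steel die segment, 30 x 38 mm, 50 mm tall, loose bystander. Origin under its centre.
- work_lamp: Fixed lamp; origin on the bench. Foot: a disc of 70 mm radius about its local (0, 50 mm), 46 mm tall. The neck rises from (0, 45 mm) to 200 mm height and bends over towards local -y; the bulb stands at local (-40, -95 mm), 200 to 385 mm high. Go round it.
- bench_vice: Fixed vice; origin 42 mm below the bench top. Above the bench: jaws within 75 mm of local x = 0 and y = 0, tops 207 mm over the bench; tail from there to local x = +157 mm, 92 mm wide, 130 mm high; base flange to local (129, +-87 mm), 32 mm high.

How it is judged:
By the outcome, as a careful person would: the job done as asked, in the order asked, and still so for the second after the job is handed in, with the robot touching nothing.
It also fails if it takes over 59 s, if anything falls off the work surface, if the arm or the gripper's body presses on something with over 40 N, if the wrist force passes 120 N, or if a joint passes its speed limit or range.

### The arm

A 6-joint arm with a two-finger parallel gripper is mounted at the origin on a cart in front of the work surface, level with it; the furniture and walls round the work are solid. World frame = base frame: x ahead of the robot, y to its left, z up, the work surface at z = 0. Lengths are in mm, angles in degrees, forces in N, time in s.
With the tool pointing down it reaches from about 150 to 775 mm from the base axis. Payload 6.1 kg.
Tool frame: the origin (TCP) lies at the very end of the fingers, on their centre line; the grasp point (between the pads) lies 19 mm behind it; z points along the fingers, y is the line along which they close (so a half turn about z gives the same grasp; the last joint's range is limited). The gripper opens to 85 mm and grips with 20 to 120 N. Pads are 22 mm wide; open, the fingers measure 114 mm over their backs; the gripper's body (76 mm by 85 mm) begins 54 mm behind the grasp point. The pads swing forward as they close: fully open they stand 13 mm farther back than shut.
Start: joints at [66.234, 7.208, -2.269, 80.523, 0, 90], TCP at [211.57, 480.465, 231.295] pointing down, gripper open.
Joint ranges: [-155.77, 155.77], [-54.66, 111.73], [-72.52, 77.12], [-102.08, 115.82], [-83.92, 84.16], [-180, 180]. Speed limits (degrees/s): [136.94, 136.94, 172.46, 180, 180, 180].

### API

Orientations are given as a 3x3 rotation matrix whose columns are the frame's x, y, z axes.
In Python, from plant import arm gives the robot as it stands.
- The arm moves only by the tool move_arm, never from a script. Its argument "rows" is a list of rows, each a list of 5 numbers: the finger opening in cm, from 0 to 8.54, then the shift along the world's x, y, z in cm, then the turn about the world's z in degrees. A call has 1 to 8 rows; each row shifts and turns the commanded pose from where the row before left it; what a row does not reach is not made up. A row lasts 1/12 s, in which the tool goes at most 41.7 mm and 7.16 degrees, less where a joint would pass 70% of its speed; a pose out of reach is approached as far as the arm can. A call is refused whole if a number of a shift passes 4.17 or a number of a turn 7.16, either way. A call with a gripper value outside its range is refused whole. The fingers move at their own pace and stop on an object; "grip_force" is the grip in N (left out, the last holds). Time passes only in rows, so rows that do not move let the fingers close. It gives the time, the measured TCP pose, the force, the opening and the grip force at its end, in the units of the state.
- arm.get_state(): the state, without advancing time (a new reading comes with each control period).
- arm.snapshot(name): name is "side" or "top" or "wrist"; returns the picture (420x560x3 uint8, red, green, blue); there is no depth.
- arm.camera_params(name): a dict with "intrinsics" (3x3 intrinsics, pixels), "D" ([k1, k2, p1, p2, k3] as OpenCV has them; the pictures are not rectified), "position" and "rotation" of the camera in the world. Camera axes: x right, y up, looking along -z (the intrinsics and any distortion apply to the point x, -y, -z); pixel columns grow to the right and rows downward; lengths in mm; the calibration is good to about 2 mm. A picture is of the moment at which its call begins: read the wrist's pose just before it. camera_params takes no time and is no camera call; for the wrist camera it gives the pose at the moment of the call.
- arm.close_job(): hands the job in; it is judged then, once.
Trained networks look in the newest picture that a camera, given by its name, has taken for a name from the list of things; names that differ only in an ending like _2 or _b are one class to them, and where a whole thing is asked for, a point or a joint stands for the part that bears it (a point fixed in the world has none). Each returns a list of dicts, best first, with "conf" (0 to 1); they miss things now and then, are a little off and sometimes report something else, mostly with a low value. They report only what shows in the picture. A call takes as long as a camera call.
- arm.regions_of(camera, name): "region" (420x560 bool, what is visible of it).
- arm.tip_of(camera, name): "position" ([x, y, z] in mm, in world coordinates, good to about 4 mm: a listed point, or the origin of a listed thing).
The state is a dict: "time_s": time; "joints": joint angles; "joint_velocities": joint speeds; "tau": joint torques, N m; "ee_pos": TCP position; "eef_rot": TCP orientation; "wrist_force": force on the tool from outside, world axes, zero at the start; "moment": the same for the moment, N m; "width": finger opening in mm; "grasp_force": force on a finger pad.
Only numpy, scipy, OpenCV 4.12 (cv2) and the standard library are available. Lean on these libraries where they do the work, as an engineer would, in place of code of your own. Each camera call takes 0.05 s, during which the arm holds its last target. There are 200 camera calls.

## Working session

There is one attempt and no reset: what is moved stays moved. The work goes in short steps, Python scripts to look and compute and a tool call to move; the robot and the scene stay as the last step left them, time stands still between calls to the robot, and variables do not carry over. Pictures are saved under pics/ and viewed, at most 10 in all, crops included, and the job is handed in when it is done.

Besides the shell and the picture viewer there is one more tool, called after "Emit:" as name(argument=value, ...) on one line, values as JSON. move_arm: Moves the arm, as the interface text tells. Its arguments: {"type":"object","properties":{"rows":{"type":"array"},"grip_force":{"type":"number"}},"required":["rows"]}

```bash
mkdir -p pics
python3 - <<'E'
from plant import arm
import cv2,numpy as np
for c in("top","side"):
    im=arm.snapshot(c); cv2.imwrite(f"pics/{c}0.png",im[:,:,::-1])
    for n in["tube_centre","plate_centre","mat_centre","tray","small_a","cup","oiler","tape","elbow","die","work_lamp","bench_vice","ferrule_centre"]:
        r=arm.tip_of(c,n); print(c,n,[(round(d["conf"],2),np.round(d["position"]).tolist()) for d in r[:2]])
s=arm.get_state();print(s["time_s"],s["ee_pos"],np.round(s["eef_rot"],2).tolist(),s["width"])
E
```

```text
top tube_centre [(0.81, [468.0, 458.0, 64.0])]
top plate_centre [(0.95, [621.0, 339.0, 20.0])]
top mat_centre [(0.76, [498.0, 253.0, 1.0])]
top tray [(0.83, [630.0, 135.0, -3.0])]
top small_a [(0.47, [596.0, 163.0, -1.0]), (0.4, [587.0, 118.0, 0.0])]
top cup [(0.95, [428.0, 81.0, 1.0])]
top oiler [(0.96, [578.0, 508.0, 2.0])]
top tape [(0.72, [531.0, 163.0, -4.0])]
top elbow [(0.67, [409.0, 367.0, -1.0])]
top die [(0.62, [471.0, -155.0, -2.0]), (0.16, [633.0, 138.0, -0.0])]
top work_lamp []
top bench_vice []
top ferrule_centre []
side tube_centre []
side plate_centre [(0.89, [619.0, 341.0, 24.0])]
side mat_centre [(0.57, [498.0, 249.0, 6.0])]
side tray [(0.91, [634.0, 139.0, -2.0]), (0.16, [529.0, 161.0, -2.0])]
side small_a [(0.66, [588.0, 171.0, 5.0]), (0.42, [588.0, 118.0, 2.0])]
side cup [(0.96, [430.0, 86.0, 4.0]), (0.52, [590.0, 167.0, 5.0])]
side oiler [(0.59, [573.0, 509.0, 2.0])]
side tape [(0.95, [530.0, 161.0, -5.0]), (0.74, [591.0, 170.0, 2.0])]
side elbow [(0.64, [413.0, 368.0, -1.0])]
side die [(0.83, [468.0, -153.0, -3.0])]
side work_lamp []
side bench_vice []
side ferrule_centre []
1.4 [211.56919755 480.48838555 231.29124318] [[-0.92, 0.4, -0.0], [0.4, 0.92, 0.0], [0.0, 0.0, -1.0]] 85.23906466671583
```

```bash
ls; python3 -c "
from plant import arm
import numpy as np
for c in('top','side'):
  p=arm.camera_params(c);print(c,p['position'],np.round(p['rotation'],2).tolist())"
```

```text
pics
top [ 210.32997022  178.0070326  1396.34270299] [[-0.01, 0.98, -0.2], [-1.0, -0.01, 0.0], [-0.0, 0.2, 0.98]]
side [ 881.85594703 -330.60133647 1013.72412665] [[0.78, -0.51, 0.37], [0.63, 0.64, -0.44], [-0.0, 0.57, 0.82]]
```

View pics/top0.png

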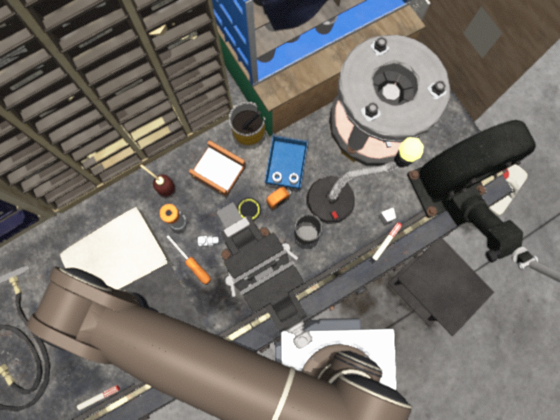

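View pics/side0.png

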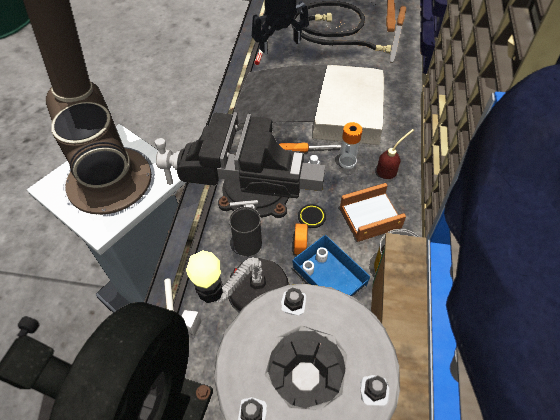

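Top view: tube is at about (168,213), the block at (218,168), the mat at (249,209) just behind the vice tail, and the tray at (287,163), turned so that the small ferrules sit at its near end. The lamp foot is at (331,198). Next I need orientations and the gap to the tail.

```bash
cat > h.py <<'E'
from plant import arm
import cv2,numpy as np
def pix2plane(c,uv,z):
    p=arm.camera_params(c);uv=np.asarray(uv,float).reshape(-1,1,2)
    n=cv2.undistortPoints(uv,np.array(p["intrinsics"]),np.array(p["D"],float)).reshape(-1,2)
    d=np.c_[n[:,0],-n[:,1],-np.ones(len(n))]@np.array(p["rotation"]).T
    o=np.array(p["position"]);t=(z-o[2])/d[:,2]
    return o+d*t[:,None]
def proj(c,P):
    p=arm.camera_params(c);q=(np.asarray(P,float).reshape(-1,3)-p["position"])@np.array(p["rotation"])
    q=q*[1,-1,-1]
    return cv2.projectPoints(q.reshape(-1,1,3),np.zeros(3),np.zeros(3),np.array(p["intrinsics"]),np.array(p["D"],float))[0].reshape(-1,2)
E
python3 - <<'E'
from h import *
ims={c:arm.snapshot(c) for c in("top","side")}
for c in("top","side"):
  for n,z in[("tray",40),("plate_centre",40),("bench_vice",130),("work_lamp",46),("tube_centre",98)]:
    r=arm.regions_of(c,n)
    if not r: print(c,n,"none");continue
    m=r[0]["region"].astype(np.uint8); ys,xs=np.nonzero(m)
    w=pix2plane(c,np.c_[xs,ys],z)[:,:2].astype(np.float32)
    print(c,n,round(r[0]["conf"],2),len(xs),(xs.min(),xs.max(),ys.min(),ys.max()),np.round(cv2.boxPoints(cv2.minAreaRect(w))).tolist())
a=cv2.resize(ims["top"][120:300,140:380],(800,600),interpolation=cv2.INTER_CUBIC)
cv2.imwrite("pics/topc.png",a[:,:,::-1])
b=cv2.resize(ims["side"][110:320,200:480],(800,600),interpolation=cv2.INTER_CUBIC)
cv2.imwrite("pics/sidec.png",b[:,:,::-1])
E
```

```text
top tray 0.59 1514 (np.int64(265), np.int64(307), np.int64(137), np.int64(188)) [[551.0, 100.0], [693.0, 73.0], [713.0, 177.0], [571.0, 204.0]]
top plate_centre 0.63 1658 (np.int64(189), np.int64(245), np.int64(141), np.int64(194)) [[533.0, 312.0], [635.0, 250.0], [703.0, 364.0], [601.0, 425.0]]
top bench_vice 0.42 377 (np.int64(237), np.int64(259), np.int64(198), np.int64(219)) [[447.0, 216.0], [504.0, 215.0], [505.0, 274.0], [448.0, 274.0]]
top work_lamp none
top tube_centre 0.6 429 (np.int64(160), np.int64(185), np.int64(204), np.int64(229)) [[420.0, 442.0], [454.0, 408.0], [509.0, 464.0], [474.0, 498.0]]
side tray 0.6 2440 (np.int64(293), np.int64(369), np.int64(234), np.int64(294)) [[545.0, 89.0], [702.0, 59.0], [725.0, 176.0], [568.0, 207.0]]
side plate_centre 0.77 2324 (np.int64(340), np.int64(404), np.int64(184), np.int64(240)) [[524.0, 308.0], [641.0, 236.0], [714.0, 356.0], [596.0, 427.0]]
side bench_vice 0.35 627 (np.int64(377), np.int64(412), np.int64(130), np.int64(178)) [[536.0, 533.0], [587.0, 360.0], [638.0, 375.0], [587.0, 548.0]]
side work_lamp none
side tube_centre 0.76 772 (np.int64(339), np.int64(361), np.int64(122), np.int64(168)) [[417.0, 495.0], [496.0, 352.0], [538.0, 376.0], [459.0, 518.0]]
```

View pics/topc.png

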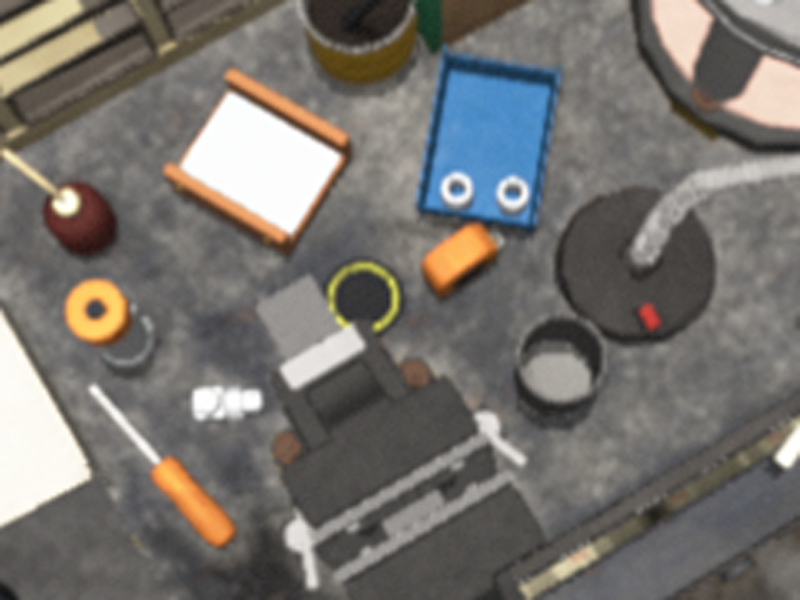

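View pics/sidec.png

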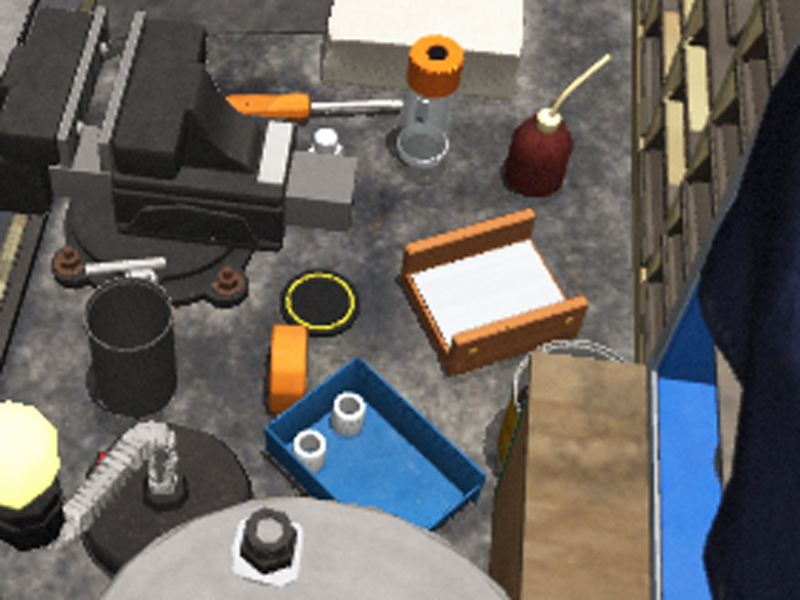

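The crops show the block's cheeks running at about 60° from x and the tray's free half on its far side. The mat is beside the grey vice slide (top crop (315,275)). I'll triangulate the sleeve, mat and slide.

Run:
```python
from h import *
T=lambda x,y:(140+x*.3,120+y*.3)
S=lambda x,y:(200+x*.35,110+y*.35)
def tri(a,b):
    A=[pix2plane("top",[a],z)[0] for z in(0,300)];B=[pix2plane("side",[b],z)[0] for z in(0,300)]
    r=lambda s:np.linalg.norm((A[0]+(A[1]-A[0])*s/300-B[0]-(B[1]-B[0])*s/300))
    zs=np.arange(-20,320);k=min(zs,key=r);return k,round(r(k),1),np.round((A[0]+(A[1]-A[0])*k/300+B[0]+(B[1]-B[0])*k/300)/2)
print("sleeve",pix2plane("top",[T(98,310)],129),pix2plane("side",[S(437,53)],129),tri(T(98,310),S(437,53)))
print("mat",pix2plane("top",[T(364,298)],5),pix2plane("side",[S(319,302)],5))
print("slide corner",tri(T(315,276),S(357,158)),tri(T(345,328),S(292,150)))
for z in(100,130):print(z,pix2plane("top",[T(315,276),T(258,308),T(345,328),T(365,330)],z).round())
print("base mouth top",pix2plane("top",[T(127,345)],0), pix2plane("side",[S(423,147)],0))
print("lamp foot",pix2plane("top",[T(637,262)],46),"bulb",tri((410,150),(204,270)))
print("oiler spout",tri(T(5,152),S(607,57)))
```

```text
sleeve [[466.13877154 455.02373752 129.        ]] [[465.72794214 458.3803628  129.        ]] (np.int64(132), np.float64(2.1), array([466., 455., 132.]))
mat [[499.14980315 247.78983099   5.        ]] [[499.61211436 247.20401057   5.        ]]
slide corner (np.int64(161), np.float64(17.5), array([491., 284., 161.])) (np.int64(162), np.float64(12.0), array([447., 259., 162.]))
100 [[498. 283. 100.]
 [472. 330. 100.]
 [455. 259. 100.]
 [453. 242. 100.]]
130 [[492. 281. 130.]
 [466. 326. 130.]
 [449. 257. 130.]
 [447. 241. 130.]]
base mouth top [[460.52863785 456.52324993   0.        ]] [[4.66195688e+02 4.59592343e+02 1.13686838e-13]]
lamp foot [[519.35406055  12.41505649  46.        ]] bulb (np.int64(319), np.float64(29.9), array([ 559., -136.,  319.]))
oiler spout (np.int64(147), np.float64(1.0), array([593., 532., 147.]))
```

Emit:
move_arm(rows=[[8.5,3.65,-0.35,0,-5.3],[8.5,3.65,-0.35,0,-5.3],[8.5,3.65,-0.35,0,-5.3],[8.5,3.65,-0.35,0,-5.3],[8.5,3.65,-0.35,0,-5.3],[8.5,3.6,-0.35,0,-5.3],[8.5,3.6,-0.35,0,-5.3],[8.5,0,0,-1.0,0]], grip_force=50)

```text
time_s: 2.67
ee_pos: [472.1, 455.1, 221.1]
eef_rot: [[-0.479, 0.878, 0.003], [0.878, 0.479, 0.001], [-0.001, 0.003, -1.0]]
wrist_force: [-1.4, -0.6, -0.3]
width: 84.7
grasp_force: 0.0
```

Run:
```python
from h import *
im=arm.snapshot("wrist");cv2.imwrite("pics/w1.png",im[:,:,::-1])
for n in("tube_centre","ferrule_centre"):print(arm.tip_of("wrist",n)[:2])
s=arm.get_state();print(s["time_s"],s["ee_pos"],s["joints"],np.degrees(np.arctan2(s["eef_rot"][1][1],s["eef_rot"][0][1])))
```

```text
[]
[{'position': [621.4, 340.2, 22.7], 'conf': 0.57}]
2.8167 [465.76677318 455.37667815 219.89027993] [4.43456461e+01 2.15442727e+01 1.47562245e+01 8.33750245e+01
 1.78772372e-02 1.05213253e+02] 29.132331583949433
```

View pics/w1.png

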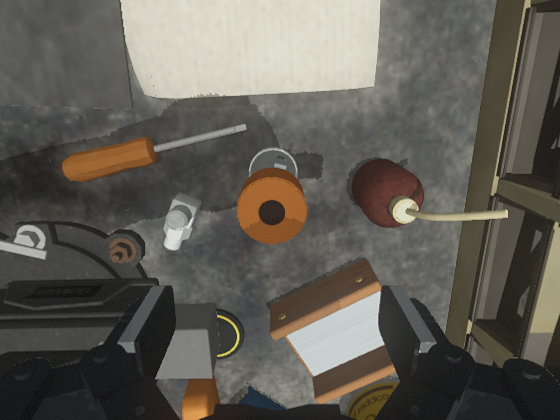

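The wrist view shows the tube cap at about (272,212), centred laterally between the fingers. I'll intersect that with z=130 and descend.

Run:
```python
from h import *
print(pix2plane("wrist",[(272,212)],130), pix2plane("wrist",[(228,338)],5), pix2plane("wrist",[(217,305),(217,376)],130),pix2plane("wrist",[(217,305),(217,376)],100))
```

```text
[[459.95934083 456.48292766 130.        ]] [[509.87001092 253.95224552   5.        ]] [[459.62418831 372.58452448 130.        ]
 [488.75376601 312.9107703  130.        ]] [[464.15828933 352.39933383 100.        ]
 [497.06530576 284.98726115 100.        ]]
```

Emit:
move_arm(rows=[[8.5,0,0.05,-4.1,0],[8.5,0,0,-4.1,0],[8.5,0,0,-3.0,0],[8.5,0,0,-1.4,0],[4.0,0,0,0,0],[4.0,0,0,0,0],[4.0,0,0,0,0],[4.0,0,0,0,0]], grip_force=50)

```text
time_s: 3.48
ee_pos: [466.6, 457.8, 98.2]
eef_rot: [[-0.488, 0.873, 0.003], [0.873, 0.488, 0.003], [0.001, 0.004, -1.0]]
wrist_force: [-0.0, -0.2, 2.5]
width: 45.2
grasp_force: 51.4
```

Emit:
move_arm(rows=[[4.0,0,0,0,0],[4.0,0,0,0.5,0],[4.0,0,0,1.0,0],[4.0,0,0,1.5,0],[4.0,0,0,2.0,0],[4.0,0,0,2.0,0],[4.0,0,0,1.5,0],[4.0,0,0,0.7,0]])

```text
time_s: 4.15
ee_pos: [466.7, 456.9, 190.5]
eef_rot: [[-0.487, 0.874, 0.002], [0.874, 0.487, 0.002], [0.001, 0.003, -1.0]]
wrist_force: [0.7, -0.4, -2.0]
width: 45.1
grasp_force: 51.6
```

Run:
```python
from h import *
im=arm.snapshot("side");cv2.imwrite("pics/s2.png",cv2.resize(im[60:270,220:500],(800,600),interpolation=cv2.INTER_CUBIC)[:,:,::-1])
for n in("tube_centre","ferrule_centre"):print([ (r["conf"],np.round(r["position"])) for r in arm.tip_of("side",n)[:2]])
s=arm.get_state();print(s["time_s"],s["ee_pos"],s["width"],s["grasp_force"],s["wrist_force"])
```

```text
[(0.95, array([467., 455., 155.])), (0.6, array([620., 340.,  26.]))]
[]
4.3 [466.27080382 456.55017852 187.62567652] 45.04729370573817 51.62403255701065 [ 0.4674773  0.6880899 -2.616602 ]
```

View pics/s2.png

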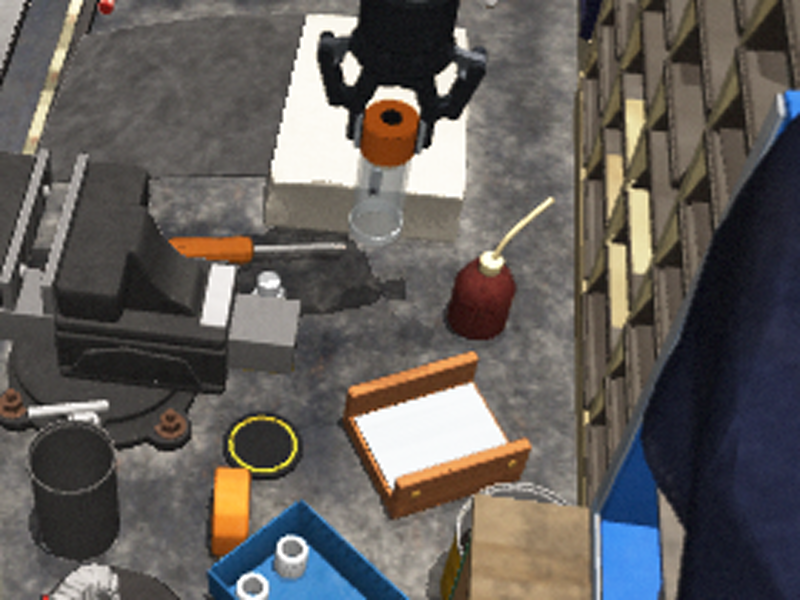

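The tube hangs upright, mouth at about (375,222) in the crop. Next I carry it over the plate.

Emit:
move_arm(rows=[[4.0,0.7,-0.5,0,0],[4.0,1.6,-1.2,0,0],[4.0,2.4,-1.8,0,0],[4.0,2.9,-2.2,0,0],[4.0,2.9,-2.2,0,0],[4.0,2.4,-1.8,0,0],[4.0,1.6,-1.2,0,0],[4.0,0.9,-0.75,0,0]])

```text
time_s: 4.97
ee_pos: [622.0, 337.1, 185.0]
eef_rot: [[-0.484, 0.875, -0.002], [0.875, 0.484, -0.002], [-0.001, -0.003, -1.0]]
wrist_force: [-0.7, 0.2, -1.7]
width: 45.1
grasp_force: 51.6
```

Run:
```python
from h import *
im=arm.snapshot("side");im=arm.snapshot("top")
for c in("side","top"):
  for n in("tube_centre","plate_centre"):print(c,n,[ (round(r["conf"],2),np.round(r["position"])) for r in arm.tip_of(c,n)[:2]])
s=arm.get_state();print(s["time_s"],s["ee_pos"],s["width"],s["grasp_force"],s["wrist_force"])
```

```text
side tube_centre [(0.9, array([620., 336., 148.]))]
side plate_centre [(0.77, array([619., 342.,  26.]))]
top tube_centre []
top plate_centre [(0.47, array([617., 337.,  22.]))]
5.2667 [618.99800104 340.82685446 187.11527156] 45.13264515160624 51.621636003255844 [-0.24754253 -0.02729174 -2.75620186]
```

Emit:
move_arm(rows=[[4.0,0,0,-0.8,0],[4.0,0,0,-2.2,0],[4.0,0,0,-4.1,0],[4.0,0,0,0,0],[4.0,0,0,0.3,0]], grip_force=60)

```text
time_s: 5.68
ee_pos: [618.7, 340.5, 118.1]
eef_rot: [[-0.488, 0.873, -0.001], [0.873, 0.488, -0.001], [-0.0, -0.001, -1.0]]
wrist_force: [-0.1, -0.1, -1.2]
width: 45.0
grasp_force: 79.4
```

Run:
```python
from h import *
im=arm.snapshot("side");cv2.imwrite("pics/s3.png",cv2.resize(im[100:250,280:480],(800,600),interpolation=cv2.INTER_CUBIC)[:,:,::-1])
for n in("tube_centre","ferrule_centre"):print([ (round(r["conf"],2),np.round(r["position"])) for r in arm.tip_of("side",n)[:2]])
s=arm.get_state();print(s["time_s"],s["ee_pos"],s["width"],s["grasp_force"],s["wrist_force"])
```

```text
[(0.95, array([615., 335.,  93.]))]
[]
5.8333 [619.61174387 340.62838919 119.94861782] 44.979928857514786 79.36364158987999 [-0.33123252  0.64050728 -1.77284093]
```

View pics/s3.png

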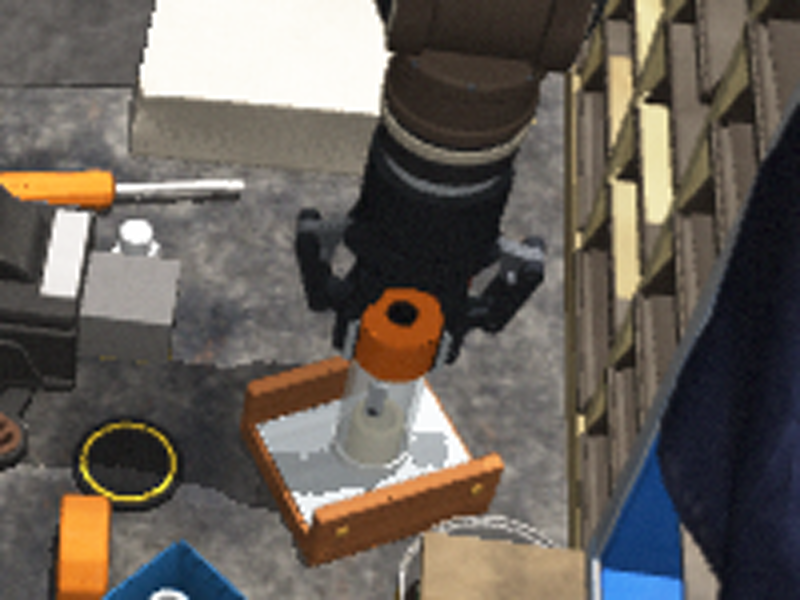

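The side view shows the ferrule standing at the bottom of the tube, at crop (372,430). The wrist load also dropped by about 0.8 N, so it is free. I'll lift the tube straight up and off.

Emit:
move_arm(rows=[[4.0,0,0,0.5,0],[4.0,0,0,1.2,0],[4.0,0,0,2.2,0],[4.0,0,0,2.8,0],[4.0,0,0,2.6,0],[4.0,0,0,1.8,0],[4.0,0,0,0.9,0],[4.0,0,0,0,0]])

```text
time_s: 6.5
ee_pos: [620.8, 340.5, 242.2]
eef_rot: [[-0.487, 0.873, 0.004], [0.873, 0.487, 0.002], [-0.0, 0.004, -1.0]]
wrist_force: [-0.3, 0.1, -1.9]
width: 45.2
grasp_force: 79.4
```

Emit:
move_arm(rows=[[4.0,-0.6,-0.5,0,0],[4.0,-1.2,-1.0,0,0],[4.0,-1.9,-1.5,0,0],[4.0,-2.2,-1.8,0,0],[4.0,-2.2,-1.8,0,0],[4.0,-1.9,-1.5,0,0],[4.0,-1.2,-1.0,0,0],[4.0,-0.65,-0.5,0,0]])

```text
time_s: 7.17
ee_pos: [499.5, 242.5, 238.3]
eef_rot: [[-0.486, 0.874, -0.002], [0.874, 0.486, -0.001], [0.0, -0.002, -1.0]]
wrist_force: [0.2, 0.2, -1.8]
width: 45.1
grasp_force: 79.4
```

Run:
```python
from h import *
im=arm.snapshot("side");w=arm.snapshot("wrist");t=arm.snapshot("top")
a=cv2.resize(im[100:310,240:480],(457,400),interpolation=cv2.INTER_CUBIC);b=cv2.resize(w,(343,257))
o=np.zeros((400,800,3),np.uint8);o[:,:457]=a;o[:257,457:]=b
cv2.imwrite("pics/s4.png",o[:,:,::-1])
for c in("side","wrist","top"):
 for n in("tube_centre","ferrule_centre","mat_centre"):print(c,n,[ (round(r["conf"],2),np.round(r["position"])) for r in arm.tip_of(c,n)[:2]])
s=arm.get_state();print(s["time_s"],s["ee_pos"],s["width"],s["wrist_force"])
```

```text
side tube_centre [(0.6, array([498., 240., 212.])), (0.4, array([586., 116.,   5.]))]
side ferrule_centre [(0.65, array([620., 336.,  48.])), (0.43, array([533., 161.,  -2.]))]
side mat_centre [(0.69, array([428.,  86.,   2.]))]
wrist tube_centre []
wrist ferrule_centre [(0.85, array([623., 340.,  42.]))]
wrist mat_centre [(0.77, array([502., 247.,   1.]))]
top tube_centre []
top ferrule_centre [(0.54, array([620., 339.,  42.]))]
top mat_centre []
7.7667 [501.85075477 244.19499367 238.9895362 ] 45.16146258230039 [-0.47046579  0.43591836 -2.58679088]
```

View pics/s4.png

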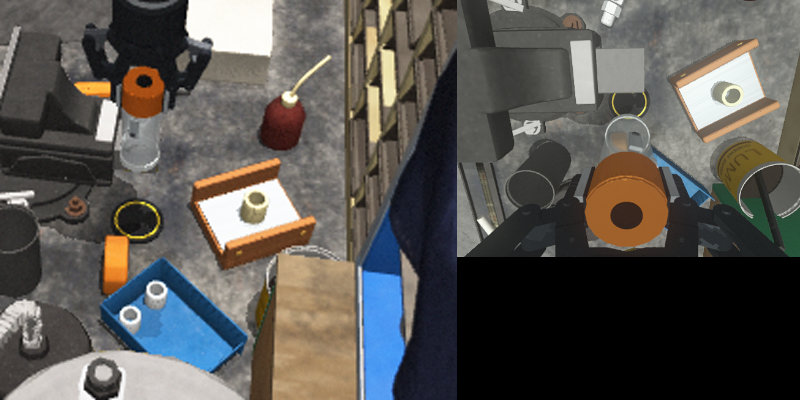

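The ferrule stands on the plate near (620,339). The tube is above the mat, clear of the tail. Now I lower it.

Emit:
move_arm(rows=[[4.0,0,0,-1.0,0],[4.0,0,0,-2.2,0],[4.0,0,0,-3.0,0],[4.0,0,0,-3.0,0],[4.0,0,0,-2.2,0],[4.0,0,0,-1.2,0],[4.0,0,0,-0.6,0],[4.0,0,0,0,0]])

```text
time_s: 8.43
ee_pos: [500.5, 243.5, 105.3]
eef_rot: [[-0.487, 0.873, -0.003], [0.873, 0.487, -0.001], [0.0, -0.003, -1.0]]
wrist_force: [0.3, 0.1, -1.6]
width: 44.7
grasp_force: 79.4
```

Emit:
move_arm(rows=[[4.0,0,0,-0.3,0],[4.0,0,0,-0.3,0],[4.0,0,0,-0.1,0],[4.0,0,0,0,0]])

```text
time_s: 8.77
ee_pos: [501.9, 244.1, 100.8]
eef_rot: [[-0.487, 0.873, 0.001], [0.873, 0.487, 0.0], [-0.0, 0.001, -1.0]]
wrist_force: [0.5, -0.1, -1.0]
width: 44.9
grasp_force: 79.4
```

Emit:
move_arm(rows=[[4.0,0,0,-0.2,0],[4.0,0,0,-0.2,0],[4.0,0,0,0,0]])

```text
time_s: 9.02
ee_pos: [501.5, 243.9, 96.1]
eef_rot: [[-0.487, 0.874, -0.0], [0.874, 0.487, -0.0], [-0.0, -0.0, -1.0]]
wrist_force: [-0.1, 0.9, -1.0]
width: 44.9
grasp_force: 79.4
```

Emit:
move_arm(rows=[[4.0,0,0,-0.2,0],[4.0,0,0,0,0],[4.0,0,0,0,0]])

```text
time_s: 9.27
ee_pos: [501.8, 244.1, 95.0]
eef_rot: [[-0.487, 0.873, 0.001], [0.873, 0.487, 0.0], [-0.0, 0.001, -1.0]]
wrist_force: [-1.3, -1.0, 3.5]
width: 45.1
grasp_force: 79.6
```

Contact. I release and go up.

Emit:
move_arm(rows=[[5.2,0,0,0,0],[6.5,0,0,0,0],[7.0,0,0,0,0],[7.0,0,0,0,0],[7.0,0,0,1.5,0],[7.0,0,0,3.5,0],[7.0,0,0,4.0,0],[7.0,0,0,3.0,0]])

```text
time_s: 9.93
ee_pos: [501.6, 244.0, 216.8]
eef_rot: [[-0.487, 0.873, 0.001], [0.873, 0.487, 0.0], [-0.0, 0.001, -1.0]]
wrist_force: [0.8, -0.1, -0.9]
width: 70.3
grasp_force: 0.0
```

Run:
```python
from h import *
im=arm.snapshot("side");w=arm.snapshot("wrist");t=arm.snapshot("top")
a=cv2.resize(im[100:310,240:480],(457,400),interpolation=cv2.INTER_CUBIC);b=cv2.resize(w,(343,257))
o=np.zeros((400,800,3),np.uint8);o[:,:457]=a;o[:257,457:]=b
cv2.imwrite("pics/s5.png",o[:,:,::-1])
for c in("side","wrist","top"):
 for n in("tube_centre","ferrule_centre","mat_centre"):print(c,n,[ (round(r["conf"],2),np.round(r["position"])) for r in arm.tip_of(c,n)[:2]])
s=arm.get_state();print(s["time_s"],s["ee_pos"],s["width"],s["wrist_force"])
```

```text
side tube_centre [(0.76, array([501., 243.,  66.])), (0.36, array([586., 115.,   2.]))]
side ferrule_centre [(0.69, array([623., 338.,  46.])), (0.17, array([501., 244.,  71.]))]
side mat_centre [(0.7, array([499., 250.,   6.]))]
wrist tube_centre []
wrist ferrule_centre [(0.64, array([623., 340.,  41.]))]
wrist mat_centre []
top tube_centre []
top ferrule_centre [(0.59, array([625., 338.,  40.]))]
top mat_centre []
10.5333 [501.26350304 243.8309272  213.5062279 ] 69.85758813867041 [ 0.00103941 -0.26183064  0.08499699]
```

View pics/s5.png

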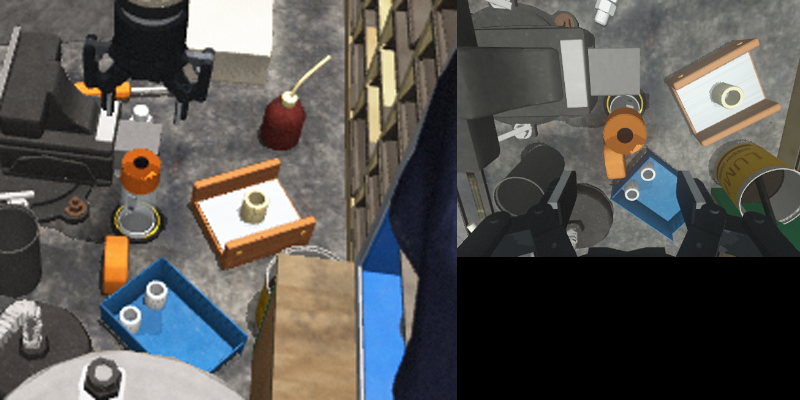

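The tube stands on the mat, about 5 mm off its centre and within the 13 mm margin. Now I go above the ferrule, turning the fingers parallel to the cheeks.

Emit:
move_arm(rows=[[7.0,1.5,1.2,0,6.2],[7.0,3.0,2.4,0,6.2],[7.0,3.2,2.5,0,6.2],[7.0,2.8,2.2,0,6.2],[7.0,1.55,1.2,-1.0,6.2],[7.0,0,0,-3.0,0],[7.0,0,0,-2.0,0],[7.0,0,0,0,0]])

```text
time_s: 11.2
ee_pos: [620.3, 338.2, 148.0]
eef_rot: [[-0.867, 0.498, -0.008], [0.498, 0.867, -0.004], [0.005, -0.008, -1.0]]
wrist_force: [-0.4, -0.4, -0.5]
width: 70.4
grasp_force: 0.0
```

Run:
```python
from h import *
w=arm.snapshot("wrist");cv2.imwrite("pics/w6.png",w[:,:,::-1])
print([(round(r["conf"],2),np.round(r["position"])) for r in arm.tip_of("wrist","ferrule_centre")])
r=arm.regions_of("wrist","ferrule_centre")
for d in r[:1]:
  ys,xs=np.nonzero(d["region"]);print(d["conf"],xs.min(),xs.max(),ys.min(),ys.max())
s=arm.get_state();print(s["time_s"],s["ee_pos"],np.degrees(np.arctan2(s["eef_rot"][1][1],s["eef_rot"][0][1])))
```

```text
[(0.69, array([620., 340.,  43.]))]
0.86 257 305 184 240
11.35 [622.07620786 338.9053875  155.25068263] 60.128162709552065
```

View pics/w6.png

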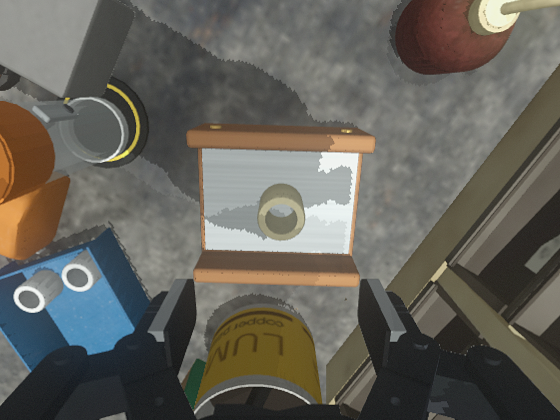

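Run:
```python
from h import *
print(pix2plane("wrist",[(282,217)],60).round(1), proj("wrist",[[622,339,60],[622,339,24]]).round())
```

```text
[[623.9 340.3  60. ]] [[279. 216.]
 [279. 200.]]
```

Emit:
move_arm(rows=[[7.0,0,0,-2.0,0],[7.0,0,0,-3.5,0],[7.0,0,0,-2.5,0],[7.0,0,0,-1.0,0]])

```text
time_s: 11.68
ee_pos: [621.2, 338.4, 62.8]
eef_rot: [[-0.867, 0.498, -0.002], [0.498, 0.867, -0.001], [0.001, -0.002, -1.0]]
wrist_force: [-0.5, -0.0, -0.7]
width: 69.8
grasp_force: 0.0
```

Emit:
move_arm(rows=[[7.0,0.1,0.1,-1.6,0],[7.0,0,0,-1.2,0],[7.0,0,0,-0.4,0],[7.0,0,0,0,0],[5.0,0,0,0,0],[2.5,0,0,0,0],[2.5,0,0,0,0],[2.5,0,0,0,0]], grip_force=40)

```text
time_s: 12.35
ee_pos: [623.8, 340.3, 33.9]
eef_rot: [[-0.867, 0.498, 0.002], [0.498, 0.867, 0.001], [-0.001, 0.002, -1.0]]
wrist_force: [0.1, -0.7, 4.5]
width: 31.6
grasp_force: 40.1
```

Run:
```python
from h import *
print("wood bottom",pix2plane("top",[(272,131),(330,100)],0).round())
for z in(100,200,300):print(z,"wood top/top-cam",pix2plane("top",[(255,80),(265,100)],z).round()[:,:2].tolist(),"side",pix2plane("side",[(386,235),(428,237)],z).round()[:,:2].tolist())
for z in(60,100,140):print(z,"bin rim",pix2plane("top",[(247,118),(230,118),(264,118),(247,104),(247,140)],z).round()[:,:2].tolist(), "side",pix2plane("side",[(397,228),(378,240)],z).round()[:,:2].tolist())
t=arm.get_state();print(t["ee_pos"],t["wrist_force"],t["time_s"])
# image-based brown mask near? tray check
print(proj("top",[[665,132,2],[632,138,2],[700,125,46]]).round())
```

```text
wood bottom [[743. 179.   0.]
 [843.  -2.   0.]]
100 wood top/top-cam [[863.0, 226.0], [799.0, 198.0]] side [[697.0, 256.0], [773.0, 310.0]]
200 wood top/top-cam [[812.0, 223.0], [754.0, 196.0]] side [[718.0, 191.0], [785.0, 240.0]]
300 wood top/top-cam [[762.0, 219.0], [708.0, 195.0]] side [[738.0, 127.0], [797.0, 170.0]]
60 bin rim [[761.0, 251.0], [762.0, 301.0], [760.0, 202.0], [805.0, 251.0], [693.0, 251.0]] side [[699.0, 314.0], [682.0, 258.0]]
100 bin rim [[745.0, 249.0], [745.0, 298.0], [744.0, 201.0], [788.0, 249.0], [679.0, 249.0]] side [[707.0, 287.0], [691.0, 233.0]]
140 bin rim [[728.0, 247.0], [729.0, 294.0], [728.0, 200.0], [770.0, 247.0], [664.0, 247.0]] side [[714.0, 260.0], [699.0, 209.0]]
[623.83543423 340.33020985  33.90408754] [ 0.099917   -0.66043316  4.48530668] 12.35
[[288. 155.]
 [286. 166.]
 [290. 139.]]
```

Emit:
move_arm(rows=[[2.5,0,0,0.5,0],[2.5,0,0,1.5,0],[2.5,0,0,2.5,0],[2.5,0,0,3.0,0],[2.5,0,0,3.0,0],[2.5,0,0,2.2,0],[2.5,0,0,1.3,0],[2.5,0,0,0.6,0]])

```text
time_s: 13.02
ee_pos: [623.8, 340.4, 181.7]
eef_rot: [[-0.867, 0.498, 0.004], [0.498, 0.867, 0.002], [-0.002, 0.004, -1.0]]
wrist_force: [0.1, -0.1, -0.9]
width: 31.4
grasp_force: 39.8
```

Emit:
move_arm(rows=[[2.5,0.2,-1.2,0,2.4],[2.5,0.4,-2.4,0,2.4],[2.5,0.5,-3.4,0,2.4],[2.5,0.6,-3.8,0,2.4],[2.5,0.6,-3.7,0,2.4],[2.5,0.5,-3.0,0,2.4],[2.5,0.4,-2.0,0,2.4],[2.5,0.2,-1.2,0,2.2]])

```text
time_s: 13.68
ee_pos: [657.0, 130.0, 177.5]
eef_rot: [[-0.982, 0.189, -0.001], [0.189, 0.982, -0.001], [0.001, -0.001, -1.0]]
wrist_force: [0.6, 1.2, -0.9]
width: 31.7
grasp_force: 39.8
```

Run:
```python
from h import *
w=arm.snapshot("wrist");arm.snapshot("side")
for c in("wrist","side"):
 for n in("ferrule_centre","tray","small_a"):print(c,n,[(round(r["conf"],2),np.round(r["position"])) for r in arm.tip_of(c,n)[:2]])
s=arm.get_state();print(s["time_s"],s["ee_pos"],s["width"],s["wrist_force"],np.degrees(np.arctan2(s["eef_rot"][1][1],s["eef_rot"][0][1])))
```

```text
wrist ferrule_centre [(0.6, array([651., 130., 184.]))]
wrist tray [(0.91, array([635., 142.,  -4.]))]
wrist small_a [(0.82, array([585., 114.,   2.])), (0.74, array([594., 167.,   1.]))]
side ferrule_centre [(0.65, array([652., 125., 189.])), (0.19, array([496., 248.,   6.]))]
side tray [(0.56, array([636., 137.,  -6.])), (0.3, array([619., 338.,  26.]))]
side small_a [(0.65, array([586., 117.,   1.]))]
14.0833 [656.79750414 134.15189776 178.0740985 ] 32.02110713689955 [-0.02960337  0.3512092  -1.0016654 ] 79.19656191991119
```

Emit:
move_arm(rows=[[2.5,0,0,-1.2,0],[2.5,0,0,-2.5,0],[2.5,0,0,-3.3,0],[2.5,0,0,-3.3,0],[2.5,0,0,-2.6,0],[2.5,0,0,-1.6,0],[2.5,0,0,-1.0,0],[2.5,0,0,0,0]])

```text
time_s: 14.75
ee_pos: [655.4, 133.4, 20.6]
eef_rot: [[-0.982, 0.188, -0.004], [0.188, 0.982, -0.001], [0.004, -0.002, -1.0]]
wrist_force: [-0.5, -0.6, -1.1]
width: 31.8
grasp_force: 39.8
```

Emit:
move_arm(rows=[[2.5,0,0,-0.4,0],[2.5,0,0,-0.2,0],[2.5,0,0,0,0]])

```text
time_s: 15.0
ee_pos: [657.8, 133.3, 18.4]
eef_rot: [[-0.982, 0.188, 0.002], [0.188, 0.982, 0.0], [-0.002, 0.001, -1.0]]
wrist_force: [0.2, -0.3, -1.1]
width: 31.5
grasp_force: 39.8
```

Emit:
move_arm(rows=[[2.5,0,0,-0.2,0],[2.5,0,0,-0.2,0],[2.5,0,0,0,0]])

```text
time_s: 15.25
ee_pos: [657.2, 132.9, 13.4]
eef_rot: [[-0.982, 0.189, 0.0], [0.189, 0.982, 0.0], [-0.0, 0.0, -1.0]]
wrist_force: [-0.3, -0.8, -1.7]
width: 31.6
grasp_force: 39.8
```

Emit:
move_arm(rows=[[2.5,0,0,-0.1,0],[2.5,0,0,0,0],[2.5,0,0,0,0]])

```text
time_s: 15.5
ee_pos: [657.1, 132.9, 12.3]
eef_rot: [[-0.982, 0.189, 0.0], [0.189, 0.982, -0.0], [-0.0, -0.0, -1.0]]
wrist_force: [0.2, -0.5, -1.8]
width: 31.7
grasp_force: 39.8
```

Emit:
move_arm(rows=[[2.5,0,0,-0.1,0],[2.5,0,0,0,0],[2.5,0,0,0,0]])

```text
time_s: 15.75
ee_pos: [657.2, 132.9, 12.1]
eef_rot: [[-0.982, 0.189, 0.001], [0.189, 0.982, 0.0], [-0.001, 0.0, -1.0]]
wrist_force: [-1.9, -0.5, 5.1]
width: 32.1
grasp_force: 40.3
```

Emit:
move_arm(rows=[[2.5,0,0,-0.1,0],[2.5,0,0,0,0],[2.5,0,0,0,0]])

```text
time_s: 16.0
ee_pos: [657.2, 132.9, 12.0]
eef_rot: [[-0.982, 0.189, 0.001], [0.189, 0.982, 0.0], [-0.001, 0.0, -1.0]]
wrist_force: [-5.4, -1.4, 11.3]
width: 32.0
grasp_force: 41.0
```

Down on the floor. I open only to 46 mm and withdraw.

Emit:
move_arm(rows=[[3.4,0,0,0.15,0],[4.2,0,0,0,0],[4.6,0,0,0,0],[4.6,0,0,0,0],[4.6,0,0,1.0,0],[4.6,0,0,3.0,0],[4.6,0,0,4.0,0],[4.6,0,0,4.0,0]])

```text
time_s: 16.67
ee_pos: [656.1, 132.7, 132.6]
eef_rot: [[-0.982, 0.189, -0.003], [0.189, 0.982, -0.001], [0.002, -0.001, -1.0]]
wrist_force: [1.7, 0.3, 0.7]
width: 46.1
grasp_force: 0.0
```

Emit:
move_arm(rows=[[4.6,0,0,3.0,0],[4.6,0,0,1.5,0],[4.6,0,0,0,0]])

```text
time_s: 16.92
ee_pos: [659.0, 133.4, 182.7]
eef_rot: [[-0.982, 0.189, 0.008], [0.189, 0.982, 0.002], [-0.008, 0.003, -1.0]]
wrist_force: [0.1, 0.5, -0.1]
width: 46.0
grasp_force: 0.0
```

Run:
```python
from h import *
for c in("side","wrist","top"):
 arm.snapshot(c)
 for n in("ferrule_centre","tube_centre","small_a","cup","tape","elbow","oiler"):
  r=arm.tip_of(c,n);print(c,n,[(round(q["conf"],2),np.round(q["position"]).tolist()) for q in r[:2]])
 r=arm.regions_of(c,"ferrule_centre")
 if r:
  ys,xs=np.nonzero(r[0]["region"]);print("bbox",round(r[0]["conf"],2),xs.min(),xs.max(),ys.min(),ys.max())
 a=np.linspace(0,2*np.pi,24);P=[[657+16.5*np.cos(t),133+16.5*np.sin(t),z] for t in a for z in(2,38)]
 q=proj(c,P);print("expected",q.min(0).round(),q.max(0).round())
s=arm.get_state();print(s["time_s"],s["ee_pos"],s["wrist_force"])
```

```text
side ferrule_centre [(0.55, [654.0, 131.0, 25.0])]
side tube_centre [(0.82, [503.0, 240.0, 68.0]), (0.63, [651.0, 132.0, 25.0])]
side small_a [(0.7, [587.0, 167.0, 6.0]), (0.58, [588.0, 116.0, 4.0])]
side cup [(0.8, [428.0, 84.0, 3.0])]
side tape [(0.58, [531.0, 161.0, -4.0])]
side elbow [(0.53, [411.0, 369.0, 0.0])]
side oiler [(0.75, [574.0, 506.0, -3.0]), (0.68, [585.0, 166.0, 2.0])]
bbox 0.69 328 342 269 286
expected [329. 269.] [345. 289.]
wrist ferrule_centre [(0.85, [656.0, 134.0, 16.0])]
wrist tube_centre []
wrist small_a [(0.96, [584.0, 116.0, 0.0]), (0.84, [592.0, 166.0, 1.0])]
wrist cup []
wrist tape [(0.74, [534.0, 160.0, -0.0])]
wrist elbow []
wrist oiler []
bbox 0.93 257 297 168 215
expected [259. 169.] [299. 217.]
top ferrule_centre [(0.67, [650.0, 130.0, 17.0])]
top tube_centre [(0.74, [507.0, 245.0, 66.0]), (0.27, [654.0, 130.0, 16.0])]
top small_a [(0.61, [594.0, 168.0, -1.0]), (0.59, [588.0, 116.0, 3.0])]
top cup [(0.55, [430.0, 83.0, -1.0])]
top tape [(0.56, [535.0, 159.0, -2.0]), (0.33, [500.0, 252.0, 3.0])]
top elbow [(0.52, [410.0, 361.0, 1.0])]
top oiler [(0.96, [575.0, 508.0, 2.0])]
bbox 0.68 282 292 149 162
expected [282. 148.] [294. 163.]
18.2667 [657.06400093 132.96008439 176.78090794] [0.5996767  0.40973612 0.15171616]
```

The ferrule stands upright, its outline matching the expected box in all three views. The tube is on the mat and the other things haven't moved. I'm handing the job in.

```bash
python3 -c "
from plant import arm
print(arm.close_job())"
```

```text
the job is handed in; nothing more can be done
None
```

I handed the job in at about 18 s with the ferrule knocked free in one rap and standing upright in the tray's free half, the empty tube mouth down on the mat about 5 mm off centre, and no other object I re-measured moved (the die was not re-checked).

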